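Set the gib screw of a chip cutter and lock it

ROBOT

A 7-joint arm with a two-finger parallel gripper is mounted at the origin on the work surface. World frame = base frame: x ahead of the robot, y to its left, z up, the work surface at z = 0. Lengths are in m, angles in rad, forces in N, time in s.
With the tool pointing down it reaches from about 0.35 to 0.9 m from the base axis. Payload 8.1 kg.
Tool frame: the origin (TCP) lies at the very end of the fingers, on their centre line; the grasp point (between the pads) lies 19 mm behind it (grip_point_offset is the distance from the TCP to the grasp point, in m); z points along the fingers, x is the direction in which the jaws open and shut, and the axes are right-handed (so a half turn about z gives the same grasp; the last joint's range is limited). The gripper opens to 92 mm and grips with 3 to 60 N. Pads are 19 mm wide; open, the fingers measure 130 mm over their backs; the gripper's body (75 mm by 190 mm) begins 47 mm behind the grasp point.
Start: joints at [1.139, 0.434, 0.025, 1.573, -0.012, 1.134, -0.075], TCP at [0.202, -0.592, 0.227] pointing down, gripper open.
Joint ranges: [-2.62, 2.62], [-0.44, 2.09], [-1.27, 1.32], [0.08, 2.57], [-1.32, 4.46], [0.12, 2], [-2.74, 2.74]. Speed limits (rad/s): [2.22, 2.22, 3.01, 3.01, 3.14, 3.14, 3.14].

INTERFACE

Orientations are given as a rotation vector (axis times angle).
In Python, from cell import observe, get_image, camera_model, sign_off, grip_point_offset gives the robot as it stands.
- The arm moves only by the tool play_rows, never from a script. Its argument "rows" is a list of rows, each a list of 7 numbers: the shift along the tool's x, y, z as a fraction of full scale, then the turn, a rotation vector about the tool's x, y, z as a fraction of full scale, then the closure, from -1 (fully open) to 1 (shut). A call has 1 to 5 rows; each row shifts and turns the pose as measured when the row begins, along the tool's axes as they then stand; what a row does not reach is not made up. Full scale, the value 1, is 0.15 m for a shift and 0.5 rad for a turn. A row lasts 1/10 s, in which the tool goes at most 50 mm and 8.59 degrees, less where a joint would pass 70% of its speed; a pose out of reach is approached as far as the arm can. A call with a number of a shift or a turn outside -1 to 1 is refused whole. A call with a gripper value outside its range is refused whole. The fingers move at their own pace and stop on an object; "force" is the grip in N (left out, the last holds). Time passes only in rows, so rows that do not move let the fingers close. It gives the time, the measured TCP pose, the force and the opening at its end, in the units of the state.
- observe(): the state, without advancing time (a new reading comes with each control period).
- get_image(name): name is "side" or "top"; returns the picture (480x640x3 uint8, blue, green, red); there is no depth.
- camera_model(name): a dict with "K" (3x3 intrinsics, pixels), "R" (3x3) and "t" (3): a world point X has camera coordinates R X + t. Camera axes: x right, y down, z forward; pixel columns grow to the right and rows downward; lengths in m; the calibration is good to about 2 mm. A picture is of the moment at which its call begins. camera_model takes no time and is no camera call.
- sign_off(): hands the job in, once; it reports no verdict.
The state is a dict: "clock": time; "joints": joint angles; "dq": joint speeds; "joint_efforts": joint torques, N m; "position": TCP position; "ee_rot": TCP orientation; "force": force on the tool from outside, world axes, zero at the start; "ft_torque": the same for the moment, N m; "width": opening from 0.0 (shut) to 1.0 (fully open).
Only numpy, scipy, OpenCV 4.12 (cv2) and the standard library are available. Lean on these libraries where they do the work, as an engineer would, in place of code of your own. Each camera call takes 0.05 s, during which the arm holds its last target.

TASK

On the chip cutter, turn the black wing screw clockwise until it bottoms on the brass shoe, finger-tight but not forced, then back it off a quarter of a turn and let go of it. Then swing the red-balled lock lever right over to its other stop, and leave the other things on the bench where they are.

Things in the scene. Friction and masses are not known exactly. Their poses are not given: they have to be found in the camera images.
- cutter: the chip cutter: fixed blue base 180 mm (x) by 380 mm (y), a feed trough 85 mm high on its +x half and, on its -x half, a white bridge 70 mm wide, its top 75 mm above the bench. Origin: centre of the underside, on the bench. In its frame (x, y in mm) the screw axis is at (-45, 55), the lever block at (-45, -75). It does not move when pushed.
- screw: black wing screw, upright on the bridge: a flange 42 mm across, 6 mm high, and on it a wing 46 mm long (its x), 14 mm thick (its y), 40 mm high, white stroke on top at the +x end. Origin: on the axis, under the flange, about 85 mm above the bench; z up. Clockwise from above tightens and lowers it, 3 mm a turn. It starts 95 to 185 degrees before bottoming.
- wing (a point): the place to grip the wing: on the screw axis, 30 mm above the screw origin, 16 mm below the wing top; x along the wing, y across its 14 mm thickness, z up. 80 mm of free room around it at that height. The screw turns with about 0.05 N m of drag and stays where it is left.
- bush: round dark steel bush, 56 mm across, 7 mm high, fixed on the bridge under the screw; it takes the load when the screw bottoms. Origin: on the screw axis, 75 mm above the bench. The angle of bottoming differs each time and shows on no mark; it is felt as a steep rise of the turning moment (0.16 N m is 10 N on the stop, at a 16 mm arm).
- foot (a point): centre of the underside of the screw's foot (22 mm across, under the bridge). It goes up and down with the screw, 3 mm a turn, and does not turn.
- shoe_top (a point): centre of the top of the brass shoe under the foot, about 40 mm above the bench; its height differs by some tenths of a mm each time, so the gap between foot and shoe is too small to measure; z up.
- lock (a joint): the lock lever's angle: 0 as it starts, leaning to the cutter's -x side by 0.6 rad; 1.2 rad at its other stop, leaning to the +x side by 0.6 rad. It turns about the cutter's y axis, needs about 1 to 1.5 N at the ball and stays where it is left.
- lock_tip (a point): centre of the red ball of the lever, 26 mm across, 60 mm from the pivot (rod 10 mm thick). The pivot lies at (-45, -75) mm in the cutter frame, 97 mm above the bench, in a block 70 by 50 mm with its top 100 mm above the bench; at both stops the ball centre is about 147 mm above the bench and 34 mm from the pivot along the cutter x.
- potato: a potato 56 mm across and 47 mm high, loose in the cutter's trough. Origin: its underside.
- potato_b: a potato like it on the bench. Origin: its underside.
- shaker: aluminium shaker 60 mm across, 130 mm high. Origin: centre of its underside.
- jar: amber jar with a red cap, 70 mm across, 110 mm high. Origin: centre of its underside.
- grid: spare blade grid, a white square frame 110 mm wide and 12 mm thick with steel blades, lying flat. Origin: centre of its underside.
- turner: a turner (spatula) 280 mm long lying on the bench, black handle. Origin: its middle, on the bench.
- pan_lid: steel fryer lid 240 by 200 mm with a black handle 48 mm high. Origin: centre of its underside.

How it is judged:
On the way, in this order (a step that is already met when the one before it is completed fails the run):
1. the screw is bottomed: it bears on its stop with over 5 N (0.08 N m) (contact force between screw and bush above 5 N), for 0.2 s.
2. the screw is backed off by 60 to 120 degrees from there (foot 0.5 to 1.0 mm above the shoe) and let go (z of foot in the frame of shoe_top between 0.0005 and 0.001 m and contact force between the fingers and screw below 0.3 N), for 0.2 s.
3. the lock lever is swung over (value of joint lock above 1.05 rad), for 0.1 s.
At the end, for the whole second after the job is handed in: the screw stands a quarter of a turn (60 to 120 degrees, which is a gap of 0.5 to 1.0 mm between foot and shoe) back from where it bottoms, at rest, and the lock lever is over, within 0.15 rad of its other stop (z of foot in the frame of shoe_top between 0.0005 and 0.001 m and value of joint lock above 1.05 rad and angular speed of screw below 0.1 rad/s); the robot touches nothing.
It fails at once if the screw is forced: it bears on its stop with over 30 N (0.48 N m) (contact force between screw and bush above 30 N).
It fails at once if another thing on the bench is moved by over 30 mm (the potato in the trough 40 mm) (distance of potato from where it was at the start of the episode above 0.04 m or distance of any of potato_b, shaker, jar, grid, turner, pan_lid from where it was at the start of the episode above 0.03 m).
It also fails if it takes over 72 s, if anything falls off the work surface, if the arm or the gripper's body presses on something with over 40 N, if the wrist force passes 120 N, or if a joint passes its speed limit or range.

## Working session

There is one attempt and no reset: what is moved stays moved. The work goes in short steps, Python scripts to look and compute and a tool call to move; the robot and the scene stay as the last step left them, time stands still between calls to the robot, and variables do not carry over. Pictures are saved under pics/ and viewed, and the job is handed in when it is done.

Besides the shell and the picture viewer there is one more tool, called after "Call:" in YAML: its name, and indented under it one key for each argument. play_rows: Moves the arm, as the interface text tells. Its arguments: {"type":"object","properties":{"rows":{"type":"array","items":{"type":"array","items":{"type":"number"}}},"force":{"type":"number"}},"required":["rows"]}

```bash
ls; mkdir -p pics; python3 - <<'E'
from cell import *
import cv2
for n in("side","top"):
    im=get_image(n);cv2.imwrite(f"pics/{n}0.png",im)
    print(n,camera_model(n))
print(observe(),grip_point_offset)
E
```

```text
pics
side {'K': array([[556.12459932,   0.        , 315.05913317],
       [  0.        , 556.12459932, 238.65731898],
       [  0.        ,   0.        ,   1.        ]]), 'R': array([[-0.91999319, -0.39181578,  0.00964025],
       [-0.28113056,  0.64256388, -0.71279539],
       [ 0.27309   , -0.65847707, -0.70130578]]), 't': array([0.52563918, 0.27654507, 1.32461413])}
top {'K': array([[528.33376813,   0.        , 317.0606978 ],
       [  0.        , 528.33376813, 237.16272785],
       [  0.        ,   0.        ,   1.        ]]), 'R': array([[-0.00869589, -0.9999562 , -0.00346056],
       [-0.98854974,  0.00911795, -0.15061962],
       [ 0.15064458,  0.00211116, -0.98858573]]), 't': array([-0.04625002,  0.59655591,  1.27198167])}
{'clock': 0.1, 'joints': array([ 1.13938883,  0.43515822,  0.02498132,  1.57400201, -0.01161357,
        1.13398144, -0.07512618]), 'dq': array([-0.00027473, -0.00281254, -0.00166651, -0.00313613,  0.00064598,
        0.00032399,  0.00168922]), 'joint_efforts': array([ 4.03298327e-03, -6.69130969e+01,  9.88321714e-01, -3.15149367e+01,
       -6.05589570e-02,  3.74049169e-02,  9.50584081e-05]), 'position': array([ 0.20162616, -0.59110716,  0.22602206]), 'ee_rot': array([-2.55437562e+00,  1.82763833e+00,  1.89543003e-03]), 'force': array([ 0.09312832, -0.37956539, -0.27456861]), 'ft_torque': array([-0.00349034,  0.01162042,  0.00861247]), 'width': 0.9997763095012023} 0.0188
```

View pics/side0.png

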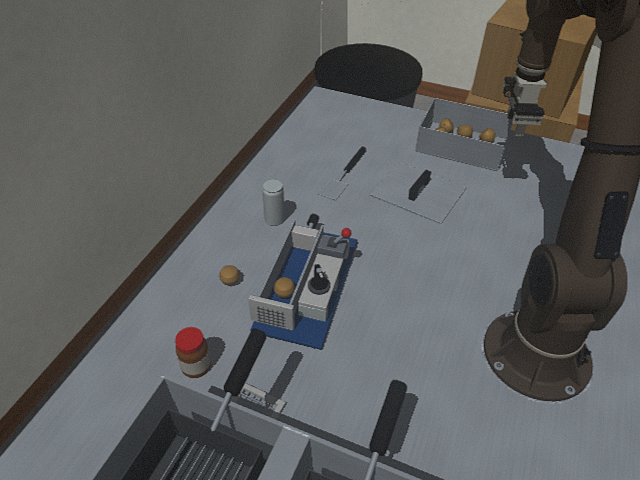

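View pics/top0.png

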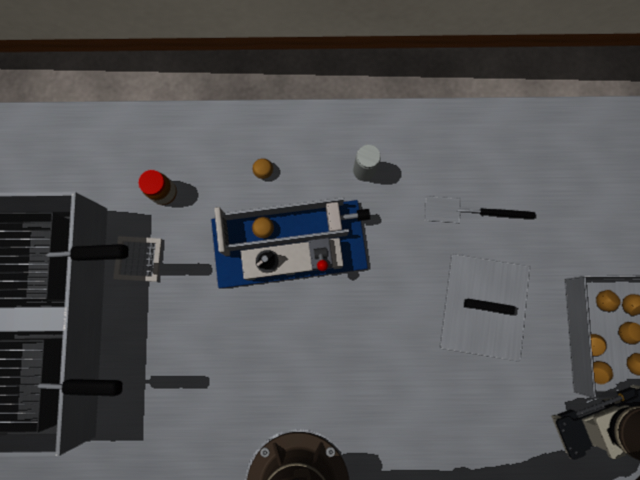

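```bash
python3 - <<'E'
import cv2
a=cv2.imread("pics/top0.png")[190:300,200:390];cv2.imwrite("pics/top0c.png",cv2.resize(a,None,fx=4.2,fy=4.2,interpolation=cv2.INTER_CUBIC))
a=cv2.imread("pics/side0.png")[215:355,245:365];cv2.imwrite("pics/side0c.png",cv2.resize(a,None,fx=4,fy=4,interpolation=cv2.INTER_CUBIC))
E
```

```text
(no output)
```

View pics/top0c.png

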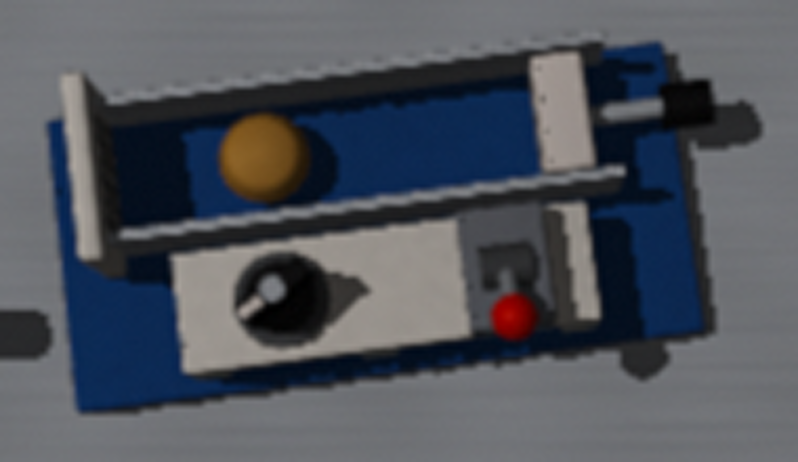

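View pics/side0c.png

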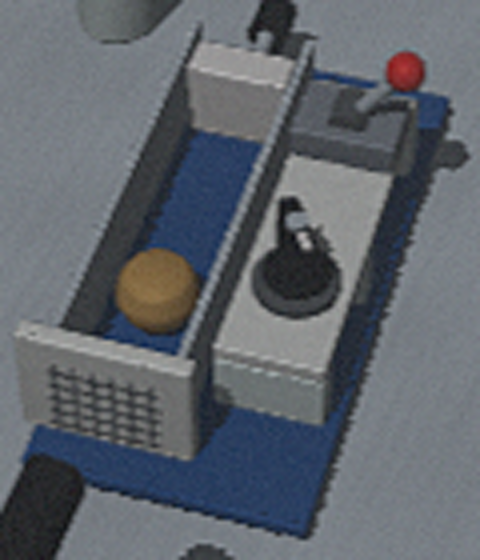

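```bash
cat > h.py <<'E'
import numpy as np, cv2
from cell import *
from scipy.spatial.transform import Rotation as Ro
def back(n,u,v,z):
    c=camera_model(n);K,R,t=c['K'],c['R'],c['t']
    d=R.T@np.linalg.solve(K,[u,v,1.]);o=-R.T@t
    return o+d*(z-o[2])/d[2]
def proj(n,X):
    c=camera_model(n);p=c['K']@(c['R']@np.array(X)+c['t']);return p[:2]/p[2]
def tri(p,q):
    A=[];b=[]
    for n,(u,v) in(("top",p),("side",q)):
        c=camera_model(n);P=c['K']@np.c_[c['R'],c['t']]
        for r,k in((0,u),(1,v)):
            e=P[r]-k*P[2];A.append(e[:3]);b.append(-e[3])
    return np.linalg.lstsq(np.array(A),np.array(b),rcond=None)[0]
E
python3 - <<'E'
from h import *
T=lambda x,y:(200+(x-1.6)/4.2,190+(y-1.6)/4.2)
S=lambda x,y:(245+(x-1.5)/4,215+(y-1.5)/4)
cs=[back("top",*T(*p),0.00) for p in((80,410),(710,332),(660,43),(50,122))]
for c in cs:print(c.round(4))
print([np.linalg.norm(cs[i]-cs[(i+1)%4]).round(4) for i in range(4)])
for i in range(4):
    d=cs[(i+1)%4]-cs[i];print(np.degrees(np.arctan2(d[1],d[0])).round(1))
c=np.mean(cs,0);print("c",c)
print("ball",back("top",*T(513,316),.147),tri(T(513,316),S(405,71)),back("side",*S(405,71),.147))
print("bush",back("top",*T(281,299),.085),back("side",*S(296,281),.085))
print("stroke outer,hub",back("top",*T(243,310),.131),back("top",*T(272,288),.131))
E
```

```text
[0.4764 0.1999 0.    ]
[ 0.5204 -0.1826  0.    ]
[ 0.7004 -0.1558  0.    ]
[0.6541 0.2219 0.    ]
[np.float64(0.3851), np.float64(0.182), np.float64(0.3806), np.float64(0.179)]
-83.5
8.5
97.0
-172.9
c [0.58781119 0.02085019 0.        ]
ball [ 0.51663491 -0.06197062  0.147     ] [ 0.5156277  -0.06208407  0.15098989] [ 0.51636073 -0.06611512  0.147     ]
bush [0.53372945 0.07015424 0.085     ] [0.53175907 0.07276063 0.085     ]
stroke outer,hub [0.52287788 0.08650397 0.131     ] [0.53490964 0.07061326 0.131     ]
```

```bash
python3 - <<'E'
import cv2
a=cv2.imread("pics/top0.png")[242:282,242:292];cv2.imwrite("pics/top0d.png",cv2.resize(a,None,fx=14,fy=14,interpolation=cv2.INTER_CUBIC))
a=cv2.imread("pics/side0.png")[255:300,300:340];cv2.imwrite("pics/side0d.png",cv2.resize(a,None,fx=12,fy=12,interpolation=cv2.INTER_CUBIC))
E
```

```text
(no output)
```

View pics/top0d.png

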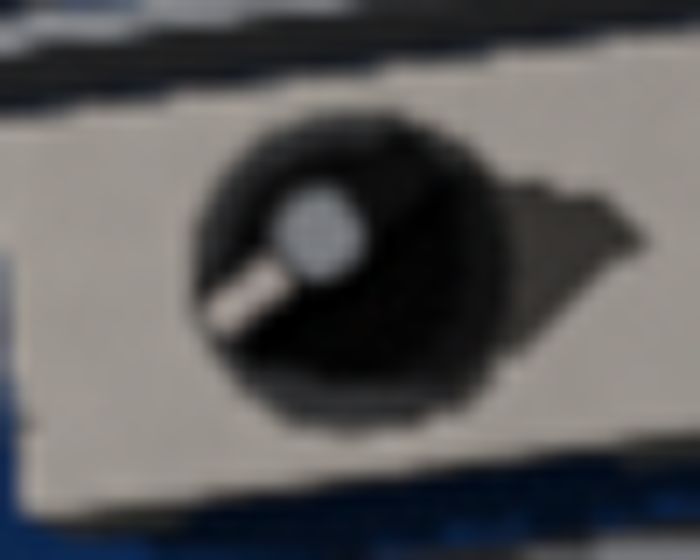

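View pics/side0d.png

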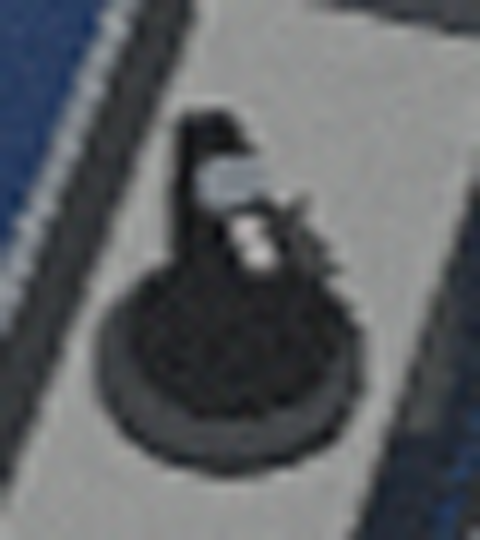

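The top crop shows the hub at crop (320,232) and the white stroke running from it to (213,323). The bush disc is centred near (352,272). In the side crop the hub is at (232,183) and the stroke end at (258,262).

```bash
cat >> h.py <<'E'
def plan(target,yaw,n=5,smax=.045,amax=8.0):
    """rows to reach TCP target with tool down and tool-x at world angle yaw(deg)"""
    o=observe();p=o['position'].copy();R=Ro.from_rotvec(o['ee_rot'])
    y=np.radians(yaw);Rt=Ro.from_matrix(np.array([[np.cos(y),np.sin(y),0],[np.sin(y),-np.cos(y),0],[0,0,-1.]]))
    for k in range(n):
        d=np.array(target)-p;L=np.linalg.norm(d);d=d*min(1,smax/max(L,1e-9))
        w=(R.inv()*Rt).as_rotvec();a=np.linalg.norm(w);w=w*min(1,np.radians(amax)/max(a,1e-9))
        print(np.r_[R.inv().apply(d)/.15,w/.5].round(3).tolist(),"left mm %.1f deg %.1f"%(L*1e3,np.degrees(a)))
        p=p+d;R=R*Ro.from_rotvec(w)
def st():
    o=observe();X=Ro.from_rotvec(o['ee_rot']).as_matrix()
    print("t",o['clock'],"p",(o['position']*1e3).round(2),"yaw %.2f"%np.degrees(np.arctan2(X[1,0],X[0,0])),"tilt %.2f"%np.degrees(np.arccos(-X[2,2])),"F",o['force'].round(2),"M",o['ft_torque'].round(3),"w",round(o['width'],4),"q",o['joints'].round(2))
E
python3 - <<'E'
from h import *
T=lambda x,y:(242+(x-6.5)/14,242+(y-6.5)/14)
S=lambda x,y:(300+(x-5.5)/12,255+(y-5.5)/12)
print("hub",tri(T(320,232),S(232,183)),back("top",*T(320,232),.131),back("side",*S(232,183),.131))
h=back("top",*T(320,232),.131)
for p in((213,323),(249,297)):
    d=back("top",*T(*p),.131)-h;print(d*1e3,np.degrees(np.arctan2(d[1],d[0])))
for q in((258,262),(250,240)):
    d=back("side",*S(*q),.131)-back("side",*S(232,183),.131);print(d*1e3,np.degrees(np.arctan2(d[1],d[0])))
print(back("top",*T(352,272),.080))
plan([.535,.071,.226],37,15)
E
```

```text
hub [0.5338029  0.06987004 0.13625371] [0.5351034  0.07058691 0.131     ] [0.53492491 0.06536039 0.131     ]
[-14.94513921  17.57325556   0.        ] 130.37943359060694
[-1.06887434e+01  1.16619144e+01  2.22044605e-13] 132.50685668231964
[-1.28880772e+01  1.73901886e+01  1.11022302e-13] 126.5425876327433
[-9.18985942e+00  1.26469239e+01  1.11022302e-13] 126.00394742143969
[0.5338901  0.07027226 0.08      ]
[-0.21, -0.214, 0.0, -0.0, 0.0, -0.279] left mm 741.3 deg 108.2
[-0.178, -0.241, 0.0, -0.0, 0.0, -0.279] left mm 696.3 deg 100.2
[-0.143, -0.264, 0.0, -0.0, 0.0, -0.279] left mm 651.3 deg 92.2
[-0.105, -0.281, 0.0, -0.0, 0.0, -0.279] left mm 606.3 deg 84.2
[-0.065, -0.293, 0.0, -0.0, 0.0, -0.279] left mm 561.3 deg 76.2
[-0.023, -0.299, 0.0, -0.0, 0.0, -0.279] left mm 516.3 deg 68.2
[0.019, -0.299, 0.0, -0.0, 0.0, -0.279] left mm 471.3 deg 60.2
[0.06, -0.294, 0.0, -0.0, 0.0, -0.279] left mm 426.3 deg 52.2
[0.1, -0.283, 0.0, -0.0, 0.0, -0.279] left mm 381.3 deg 44.2
[0.139, -0.266, 0.0, -0.0, 0.0, -0.279] left mm 336.3 deg 36.2
[0.174, -0.244, 0.0, -0.0, 0.0, -0.279] left mm 291.3 deg 28.2
[0.207, -0.217, 0.0, -0.0, 0.0, -0.279] left mm 246.3 deg 20.2
[0.235, -0.187, 0.0, -0.0, 0.0, -0.279] left mm 201.3 deg 12.2
[0.259, -0.152, 0.0, -0.0, 0.0, -0.145] left mm 156.3 deg 4.2
[0.269, -0.133, 0.0, 0.0, -0.0, 0.0] left mm 111.3 deg 0.0
```

Call:
play_rows:
  rows:
    - [-0.21,-0.21,0,0,0,-0.28,-1]
    - [-0.18,-0.24,0,0,0,-0.28,-1]
    - [-0.14,-0.26,0,0,0,-0.28,-1]
    - [-0.1,-0.28,0,0,0,-0.28,-1]
    - [-0.06,-0.29,0,0,0,-0.28,-1]
  force: 25

```text
clock: 0.6
position: [0.2986, -0.3901, 0.2229]
ee_rot: [3.032, -0.821, -0.009]
force: [0.3, -0.2, 0.2]
width: 1.003
```

```bash
python3 -c "
from h import *
st();plan([.5345,.0705,.2],39,12)"
```

```text
t 0.6 p [ 298.65 -390.1   222.95] yaw -30.32 tilt 0.32 F [ 0.27 -0.25  0.2 ] M [-0.027 -0.109 -0.029] w 1.0028 q [ 0.98  0.24 -0.21  1.88  0.06  1.04  0.22]
[-0.017, -0.299, 0.013, -0.0, 0.001, -0.279] left mm 518.0 deg 69.3
[0.025, -0.299, 0.013, -0.0, 0.001, -0.279] left mm 473.0 deg 61.3
[0.066, -0.292, 0.013, -0.0, 0.001, -0.279] left mm 428.0 deg 53.3
[0.106, -0.28, 0.013, -0.0, 0.001, -0.279] left mm 383.0 deg 45.3
[0.144, -0.263, 0.013, -0.0, 0.001, -0.279] left mm 338.0 deg 37.3
[0.18, -0.24, 0.013, -0.0, 0.001, -0.279] left mm 293.0 deg 29.3
[0.211, -0.213, 0.013, -0.0, 0.001, -0.279] left mm 248.0 deg 21.3
[0.239, -0.181, 0.013, -0.0, 0.001, -0.279] left mm 203.0 deg 13.3
[0.262, -0.146, 0.013, -0.0, 0.001, -0.186] left mm 158.0 deg 5.3
[0.274, -0.121, 0.013, -0.0, -0.0, 0.0] left mm 113.0 deg 0.0
[0.274, -0.121, 0.013, -0.0, 0.0, 0.0] left mm 68.0 deg 0.0
[0.14, -0.062, 0.007, -0.0, -0.0, 0.0] left mm 23.0 deg 0.0
```

Call:
play_rows:
  rows:
    - [-0.02,-0.3,0.01,0,0,-0.28,-1]
    - [0.03,-0.3,0.01,0,0,-0.28,-1]
    - [0.07,-0.29,0.01,0,0,-0.28,-1]
    - [0.11,-0.28,0.01,0,0,-0.28,-1]
    - [0.14,-0.26,0.01,0,0,-0.28,-1]

```text
clock: 1.1
position: [0.401, -0.1806, 0.2146]
ee_rot: [-3.125, -0.313, 0.009]
force: [2.1, 0.2, 0.0]
width: 0.998
```

```bash
python3 -c "
from h import *
st();plan([.5345,.0705,.19],39,9)"
```

```text
t 1.1 p [ 400.95 -180.56  214.62] yaw 11.45 tilt 0.33 F [2.07 0.15 0.02] M [-0.063 -0.188 -0.001] w 0.9979 q [ 0.72  0.19 -0.48  1.98  0.1   1.    0.39]
[0.19, -0.231, 0.025, -0.001, 0.003, -0.279] left mm 285.4 deg 27.6
[0.22, -0.202, 0.025, -0.001, 0.003, -0.279] left mm 240.4 deg 19.6
[0.246, -0.169, 0.025, -0.001, 0.003, -0.279] left mm 195.4 deg 11.6
[0.267, -0.134, 0.026, -0.001, 0.001, -0.124] left mm 150.4 deg 3.6
[0.275, -0.117, 0.026, 0.0, -0.0, 0.0] left mm 105.4 deg 0.0
[0.275, -0.117, 0.026, 0.0, 0.0, -0.0] left mm 60.4 deg 0.0
[0.094, -0.04, 0.009, -0.0, -0.0, -0.0] left mm 15.4 deg 0.0
[0.0, 0.0, 0.0, -0.0, -0.0, -0.0] left mm 0.0 deg 0.0
[0.0, 0.0, 0.0, -0.0, -0.0, -0.0] left mm 0.0 deg 0.0
```

Call:
play_rows:
  rows:
    - [0.19,-0.23,0.02,0,0,-0.28,-1]
    - [0.22,-0.2,0.02,0,0,-0.28,-1]
    - [0.25,-0.17,0.02,0,0,-0.28,-1]
    - [0.27,-0.13,0.02,0,0,-0.12,-1]
    - [0.28,-0.12,0.02,0,0,0,-1]

```text
clock: 1.6
position: [0.507, 0.0269, 0.1982]
ee_rot: [-2.949, -1.082, 0.009]
force: [1.5, -0.4, 0.8]
width: 0.999
```

```bash
python3 -c "
from h import *
st();plan([.5345,.0705,.19],39,5,.03)"
```

```text
t 1.6 p [506.98  26.9  198.23] yaw 40.30 tilt 0.35 F [ 1.52 -0.42  0.79] M [ 0.017 -0.198  0.026] w 0.9993 q [ 0.35  0.35 -0.65  1.85  0.25  1.03  0.3 ]
[0.189, -0.059, 0.031, -0.005, 0.011, 0.045] left mm 52.2 deg 1.3
[0.138, -0.047, 0.023, 0.0, -0.0, 0.0] left mm 22.2 deg 0.0
[0.0, 0.0, 0.0, -0.0, -0.0, -0.0] left mm 0.0 deg 0.0
[0.0, 0.0, 0.0, -0.0, -0.0, -0.0] left mm 0.0 deg 0.0
[0.0, 0.0, 0.0, -0.0, -0.0, -0.0] left mm 0.0 deg 0.0
```

Call:
play_rows:
  rows:
    - [0.19,-0.06,0.03,0,0.01,0.04,-1]
    - [0.13,-0.045,0.02,0,0,0,-1]
    - [0,0,0,0,0,0,-1]

```text
clock: 1.9
position: [0.5353, 0.0795, 0.1893]
ee_rot: [-2.949, -1.063, 0.001]
force: [-0.7, 1.1, -0.1]
width: 1.001
```

```bash
python3 - <<'E'
from h import *
st();plan([.5345,.0705,.12],39,5,.03)
im=get_image("side");cv2.imwrite("pics/s1.png",cv2.resize(im[180:360,230:430],None,fx=4,fy=3.3))
im=get_image("top");cv2.imwrite("pics/t1.png",cv2.resize(im[180:330,200:400],None,fx=4,fy=4))
E
```

```text
t 1.9 p [535.28  79.53 189.31] yaw 39.64 tilt 0.39 F [-0.74  1.14 -0.11] M [ 0.035 -0.145 -0.029] w 1.0006 q [ 0.24  0.42 -0.64  1.79  0.28  1.03  0.18]
[-0.019, 0.02, 0.198, -0.013, -0.004, 0.022] left mm 69.9 deg 0.7
[-0.018, 0.019, 0.198, 0.0, 0.0, 0.0] left mm 39.9 deg 0.0
[-0.006, 0.006, 0.065, 0.0, -0.0, -0.0] left mm 9.9 deg 0.0
[0.0, 0.0, 0.0, -0.0, -0.0, -0.0] left mm 0.0 deg 0.0
[0.0, 0.0, 0.0, -0.0, -0.0, -0.0] left mm 0.0 deg 0.0
```

View pics/s1.png

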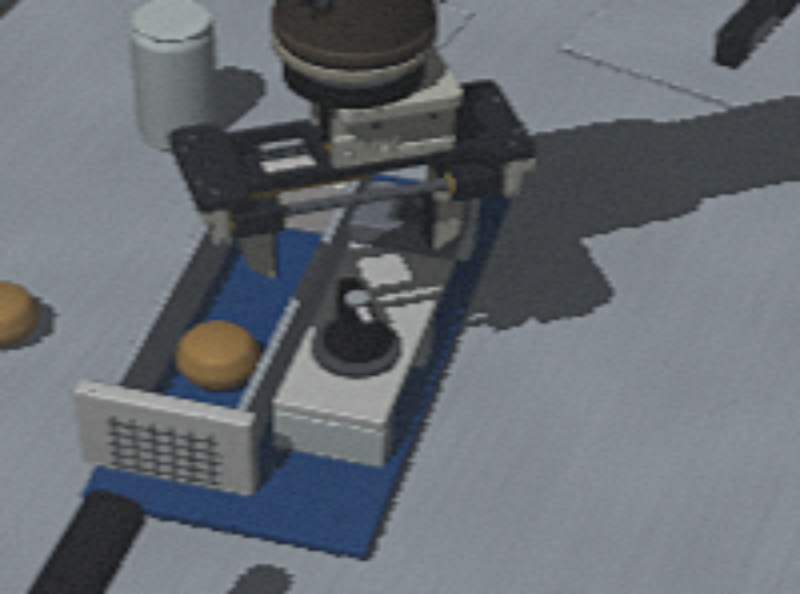

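View pics/t1.png

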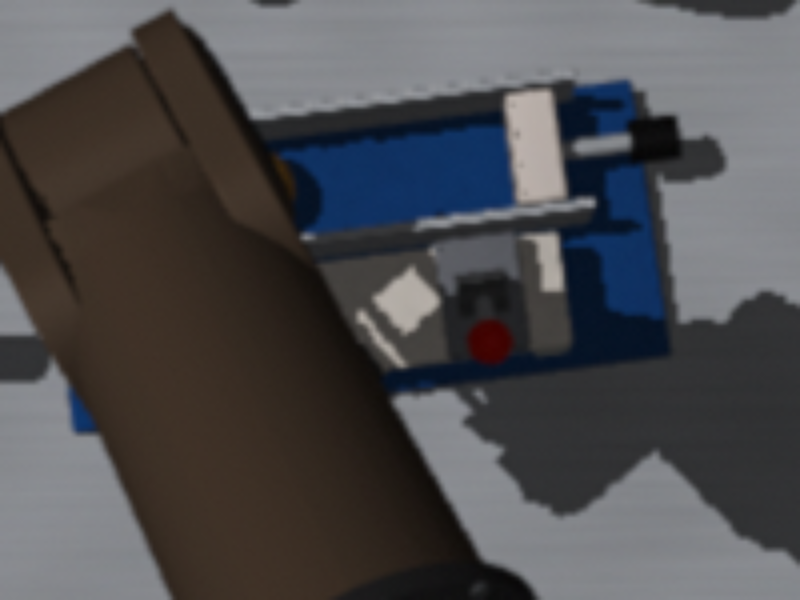

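Call:
play_rows:
  rows:
    - [-0.02,0.04,0.18,-0.01,0,0.02,-1]
    - [0,0,0.12,0,0,0,-1]
    - [0,0,0,0,0,0,-1]

```text
clock: 2.3
position: [0.5353, 0.0655, 0.1438]
ee_rot: [2.962, 1.039, -0.001]
force: [-0.2, -0.2, 0.0]
width: 1.002
```

```bash
python3 - <<'E'
from h import *
st();plan([.5345,.0705,.098],39,3,.03)
im=get_image("side");cv2.imwrite("pics/s2.png",cv2.resize(im[180:360,230:430],None,fx=4,fy=3.3))
E
```

```text
t 2.3 p [535.25  65.5  143.77] yaw 38.65 tilt 0.14 F [-0.21 -0.15  0.02] M [ 0.031 -0.077  0.002] w 1.0018 q [ 0.23  0.46 -0.61  1.85  0.32  0.94  0.15]
[0.011, -0.019, 0.199, 0.004, 0.003, -0.012] left mm 46.1 deg 0.4
[0.006, -0.01, 0.106, -0.0, -0.0, 0.0] left mm 16.1 deg 0.0
[0.0, 0.0, 0.0, 0.0, -0.0, 0.0] left mm 0.0 deg 0.0
```

View pics/s2.png

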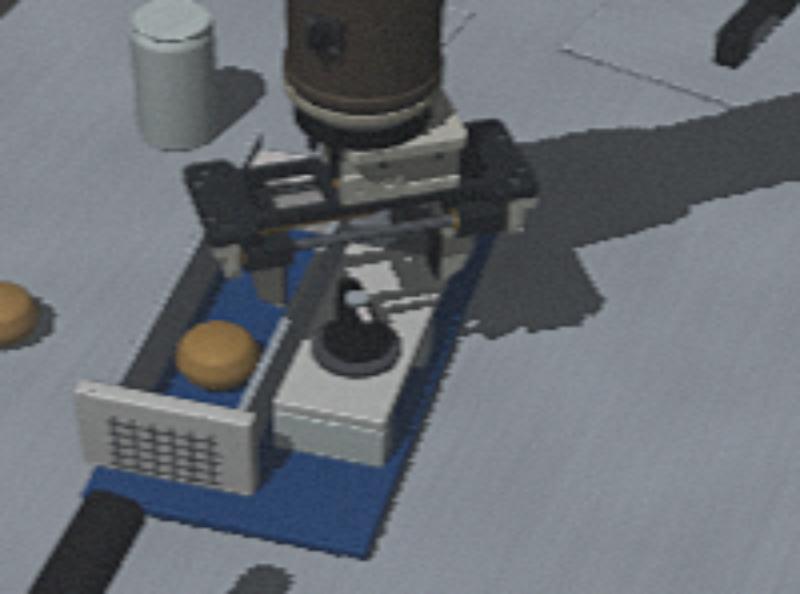

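Call:
play_rows:
  rows:
    - [0.01,-0.02,0.16,0,0,0,-1]
    - [0.01,-0.01,0.1,0,0,0,-1]
    - [0,0,0,0,0,0,-1]
    - [0,0,0,0,0,0,-1]

```text
clock: 2.75
position: [0.5372, 0.0684, 0.1086]
ee_rot: [2.962, 1.032, 0.007]
force: [1.0, -0.7, -0.4]
width: 0.996
```

```bash
python3 - <<'E'
from h import *
st();plan([.5345,.0705,.098],39,3,.03)
E
```

```text
t 2.75 p [537.15  68.44 108.56] yaw 38.42 tilt 0.39 F [ 0.96 -0.68 -0.37] M [-0.007 -0.108 -0.006] w 0.9959 q [ 0.2   0.5  -0.59  1.88  0.37  0.86  0.1 ]
[-0.005, -0.022, 0.07, 0.013, -0.005, -0.02] left mm 11.1 deg 0.7
[0.0, 0.0, 0.0, -0.0, -0.0, 0.0] left mm 0.0 deg 0.0
[0.0, 0.0, 0.0, 0.0, 0.0, 0.0] left mm 0.0 deg 0.0
```

Call:
play_rows:
  rows:
    - [-0.005,-0.02,0.07,0.01,-0.005,-0.02,-1]
    - [0,0,0,0,0,0,-1]
    - [0,0,0,0,0,0,-1]

```text
clock: 3.05
position: [0.5358, 0.0704, 0.0993]
ee_rot: [2.96, 1.049, 0.004]
force: [0.6, 0.6, 0.4]
width: 1.001
```

```bash
python3 - <<'E'
from h import *
st();plan([.5345,.0705,.098],39,2,.03)
E
```

```text
t 3.05 p [535.8   70.45  99.26] yaw 39.02 tilt 0.18 F [0.65 0.58 0.37] M [ 0.054 -0.107 -0.029] w 1.0006 q [ 0.2   0.51 -0.59  1.89  0.38  0.84  0.1 ]
[-0.007, -0.006, 0.008, 0.005, -0.004, 0.001] left mm 1.8 deg 0.2
[0.0, 0.0, 0.0, 0.0, -0.0, 0.0] left mm 0.0 deg 0.0
```

Call:
play_rows:
  rows:
    - [-0.003,-0.003,0.005,0,0,0,1]
    - [0,0,0,0,0,0,1]
    - [0,0,0,0,0,0,1]
    - [0,0,0,0,0,0,1]
    - [0,0,0,0,0,0,1]
  force: 20

```text
clock: 3.55
position: [0.5356, 0.0706, 0.0992]
ee_rot: [2.959, 1.049, 0.006]
force: [0.0, -0.3, -0.2]
width: 0.614
```

```bash
python3 - <<'E'
from h import *
st();st()
im=get_image("side");cv2.imwrite("pics/s3.png",cv2.resize(im[180:360,230:430],None,fx=4,fy=3.3))
st()
E
```

```text
t 3.55 p [535.55  70.64  99.2 ] yaw 39.02 tilt 0.24 F [ 0.03 -0.25 -0.23] M [ 0.024 -0.058  0.042] w 0.6144 q [ 0.2   0.51 -0.59  1.89  0.38  0.84  0.1 ]
t 3.55 p [535.55  70.64  99.2 ] yaw 39.02 tilt 0.24 F [ 0.03 -0.25 -0.23] M [ 0.024 -0.058  0.042] w 0.6144 q [ 0.2   0.51 -0.59  1.89  0.38  0.84  0.1 ]
t 3.6 p [535.55  70.63  99.2 ] yaw 39.02 tilt 0.25 F [-0.59  0.46 -0.35] M [ 0.027 -0.204  0.005] w 0.5706 q [ 0.2   0.51 -0.59  1.89  0.38  0.84  0.1 ]
```

View pics/s3.png

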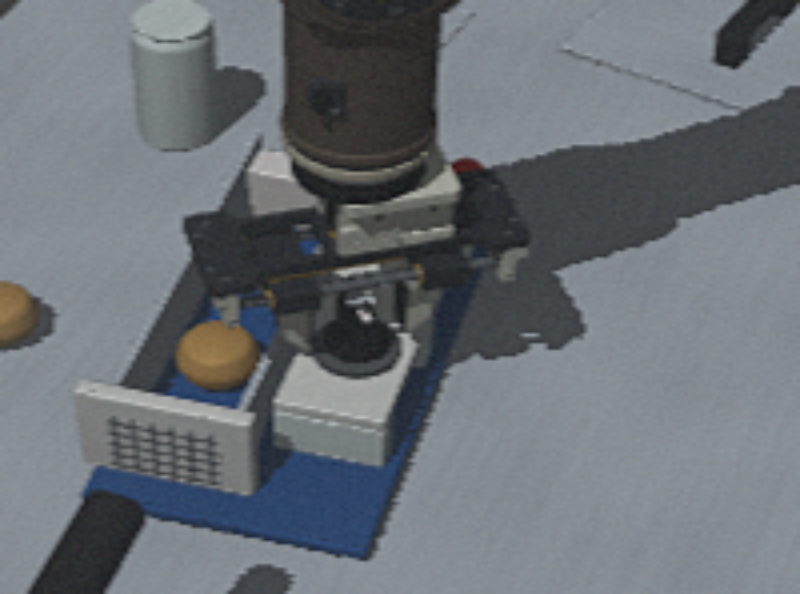

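Call:
play_rows:
  rows:
    - [0,0,0,0,0,0,1]
    - [0,0,0,0,0,0,1]
    - [0,0,0,0,0,0,1]
    - [0,0,0,0,0,0,1]
    - [0,0,0,0,0,0,1]

```text
clock: 4.1
position: [0.5344, 0.0697, 0.099]
ee_rot: [2.959, 1.048, 0.001]
force: [-7.5, -4.4, 11.8]
width: 0.15
```

```bash
python3 - <<'E'
from h import *
st()
E
```

```text
t 4.1 p [534.42  69.71  99.01] yaw 39.01 tilt 0.18 F [-7.47 -4.4  11.8 ] M [-1.096  1.352  0.025] w 0.1499 q [ 0.2   0.51 -0.59  1.89  0.38  0.84  0.1 ]
```

Call:
play_rows:
  rows:
    - [-0.005,0,0,0,0,0,1]
    - [0,0,0,0,0,0,1]
    - [0,0,0,0,0,0,1]

```text
clock: 4.4
position: [0.5341, 0.0694, 0.0992]
ee_rot: [2.959, 1.048, 0.003]
force: [-1.4, -0.1, -0.5]
width: 0.151
```

```bash
python3 - <<'E'
from h import *
st()
E
```

```text
t 4.4 p [534.07  69.44  99.21] yaw 39.02 tilt 0.19 F [-1.42 -0.12 -0.46] M [ 0.011 -0.138  0.044] w 0.1515 q [ 0.2   0.51 -0.59  1.9   0.38  0.84  0.1 ]
```

Call:
play_rows:
  rows:
    - [0,0,0,0,0,0.1,1]
    - [0,0,0,0,0,0.15,1]
    - [0,0,0,0,0,0.15,1]
    - [0,0,0,0,0,0.15,1]
    - [0,0,0,0,0,0,1]

```text
clock: 4.9
position: [0.5339, 0.0693, 0.0991]
ee_rot: [3.078, 0.618, 0.002]
force: [1.2, 0.5, 0.5]
width: 0.154
```

```bash
python3 - <<'E'
from h import *
st()
E
```

```text
t 4.9 p [533.95  69.32  99.11] yaw 22.70 tilt 0.18 F [1.2  0.47 0.53] M [ 0.086 -0.115 -0.009] w 0.1538 q [ 0.15  0.5  -0.51  1.9   0.33  0.83 -0.14]
```

Call:
play_rows:
  rows:
    - [0,0,0,0,0,0.22,1]
    - [0,0,0,0,0,0.22,1]
    - [0,0,0,0,0,0.22,1]
    - [0,0,0,0,0,0.22,1]
    - [0,0,0,0,0,0,1]

```text
clock: 5.4
position: [0.5336, 0.0693, 0.0989]
ee_rot: [3.138, -0.075, 0.002]
force: [-1.1, -0.9, 1.4]
width: 0.15
```

```bash
python3 - <<'E'
from h import *
st()
E
```

```text
t 5.4 p [533.64  69.26  98.89] yaw -2.73 tilt 0.17 F [-1.05 -0.92  1.35] M [-0.025 -0.11  -0.038] w 0.1503 q [ 0.07  0.48 -0.4   1.91  0.25  0.81 -0.52]
```

Call:
play_rows:
  rows:
    - [0,0,0,0,0,0.22,1]
    - [0,0,0,0,0,0.22,1]
    - [0,0,0,0,0,0.22,1]
    - [0,0,0,0,0,0.22,1]
    - [0,0,0,0,0,0.1,1]

```text
clock: 5.9
position: [0.5333, 0.0693, 0.0986]
ee_rot: [3.029, -0.821, 0.001]
force: [0.3, -0.7, 0.8]
width: 0.149
```

```bash
python3 - <<'E'
from h import *
st()
E
```

```text
t 5.9 p [533.34  69.34  98.64] yaw -30.31 tilt 0.17 F [ 0.31 -0.68  0.85] M [ 0.004 -0.055  0.051] w 0.1492 q [-0.02  0.46 -0.28  1.91  0.18  0.79 -0.93]
```

Call:
play_rows:
  rows:
    - [0,0,0,0,0,0.14,1]
    - [0,0,0,0,0,0.14,1]
    - [0,0,0,0,0,0.14,1]
    - [0,0,0,0,0,0.14,1]
    - [0,0,0,0,0,0.0,1]

```text
clock: 6.4
position: [0.5332, 0.0695, 0.0985]
ee_rot: [2.894, -1.214, 0.001]
force: [-0.6, -0.4, 1.9]
width: 0.156
```

```bash
python3 - <<'E'
from h import *
st()
E
```

```text
t 6.4 p [533.17  69.47  98.49] yaw -45.53 tilt 0.21 F [-0.65 -0.37  1.86] M [-0.035 -0.055 -0.037] w 0.1564 q [-0.07  0.45 -0.21  1.92  0.13  0.79 -1.15]
```

Call:
play_rows:
  rows:
    - [0,0,0,0,0,0.08,1]
    - [0,0,0,0,0,0.08,1]
    - [0,0,0,0,0,0.08,1]
    - [0,0,0,0,0,0.08,1]
    - [0,0,0,0,0,0.08,1]

```text
clock: 6.9
position: [0.5331, 0.0695, 0.0984]
ee_rot: [2.767, -1.479, 0.001]
force: [-0.2, -0.5, 0.6]
width: 0.151
```

```bash
python3 - <<'E'
from h import *
st()
E
```

```text
t 6.9 p [533.09  69.54  98.44] yaw -56.25 tilt 0.23 F [-0.17 -0.49  0.6 ] M [-0.04  -0.015  0.036] w 0.1513 q [-0.11  0.45 -0.16  1.92  0.1   0.78 -1.31]
```

Call:
play_rows:
  rows:
    - [0,0,0,0,0,0.08,1]
    - [0,0,0,0,0,0.08,1]
    - [0,0,0,0,0,0.08,1]
    - [0,0,0,0,0,0.08,1]
    - [0,0,0,0,0,0.08,1]

```text
clock: 7.4
position: [0.533, 0.0697, 0.0983]
ee_rot: [2.612, -1.738, 0.001]
force: [0.8, 0.2, 0.4]
width: 0.151
```

```bash
python3 - <<'E'
from h import *
st()
E
```

```text
t 7.4 p [532.99  69.72  98.32] yaw -67.30 tilt 0.24 F [0.78 0.22 0.44] M [0.015 0.056 0.105] w 0.1509 q [-0.15  0.45 -0.11  1.92  0.07  0.78 -1.48]
```

Call:
play_rows:
  rows:
    - [0,0,0,0,0,0.07,1]
    - [0,0,0,0,0,0.07,1]

```text
clock: 7.6
position: [0.533, 0.0697, 0.0983]
ee_rot: [2.549, -1.829, 0.001]
force: [0.6, -0.1, 1.3]
width: 0.149
```

```bash
python3 - <<'E'
from h import *
st()
E
```

```text
t 7.6 p [532.97  69.73  98.29] yaw -71.30 tilt 0.24 F [ 0.64 -0.14  1.35] M [0.014 0.009 0.057] w 0.1495 q [-0.16  0.45 -0.1   1.92  0.06  0.78 -1.54]
```

Still free (110°). Continue.

Call:
play_rows:
  rows:
    - [0,0,0,0,0,0.08,1]
    - [0,0,0,0,0,0.08,1]
    - [0,0,0,0,0,0.08,1]
    - [0,0,0,0,0,0.08,1]

```text
clock: 8.0
position: [0.5329, 0.0699, 0.0982]
ee_rot: [2.39, -2.033, 0.001]
force: [-0.4, -0.7, 0.9]
width: 0.152
```

```bash
python3 - <<'E'
from h import *
st()
E
```

```text
t 8.0 p [532.93  69.86  98.19] yaw -80.77 tilt 0.24 F [-0.44 -0.73  0.88] M [0.016 0.017 0.073] w 0.1518 q [-0.19  0.44 -0.05  1.93  0.04  0.77 -1.68]
```

Call:
play_rows:
  rows:
    - [0,0,0,0,0,0.08,1]
    - [0,0,0,0,0,0.08,1]
    - [0,0,0,0,0,0.08,1]
    - [0,0,0,0,0,0.08,1]

```text
clock: 8.4
position: [0.5329, 0.07, 0.0981]
ee_rot: [2.213, -2.223, 0.001]
force: [-0.3, 0.6, 0.3]
width: 0.152
```

```bash
python3 - <<'E'
from h import *
st()
E
```

```text
t 8.4 p [532.94  69.96  98.12] yaw -90.26 tilt 0.25 F [-0.33  0.64  0.29] M [0.045 0.062 0.019] w 0.1525 q [-0.22  0.44 -0.01  1.93  0.01  0.77 -1.82]
```

Call:
play_rows:
  rows:
    - [0,0,0,0,0,0.08,1]
    - [0,0,0,0,0,0.08,1]
    - [0,0,0,0,0,0.08,1]
    - [0,0,0,0,0,0.08,1]

```text
clock: 8.8
position: [0.5329, 0.0701, 0.098]
ee_rot: [2.022, -2.399, 0.002]
force: [0.3, -0.3, 0.1]
width: 0.148
```

```bash
python3 - <<'E'
from h import *
st()
E
```

```text
t 8.8 p [532.93  70.1   98.05] yaw -99.74 tilt 0.25 F [ 0.3  -0.34  0.13] M [0.05  0.053 0.084] w 0.1482 q [-0.26  0.44  0.03  1.93 -0.02  0.77 -1.96]
```

Call:
play_rows:
  rows:
    - [0,0,0,0,0,0.07,1]
    - [0,0,0,0,0,0.07,1]
    - [0,0,0,0,0,0.07,1]

```text
clock: 9.1
position: [0.533, 0.0702, 0.098]
ee_rot: [1.889, -2.505, 0.002]
force: [-0.2, -0.6, 0.8]
width: 0.149
```

```bash
python3 - <<'E'
from h import *
st()
E
```

```text
t 9.1 p [532.96  70.17  98.  ] yaw -105.97 tilt 0.25 F [-0.22 -0.56  0.76] M [0.064 0.035 0.001] w 0.1494 q [-0.28  0.44  0.06  1.93 -0.03  0.77 -2.05]
```

Call:
play_rows:
  rows:
    - [0,0,0,0,0,0.07,1]
    - [0,0,0,0,0,0.07,1]
    - [0,0,0,0,0,0.07,1]

```text
clock: 9.4
position: [0.533, 0.0703, 0.0979]
ee_rot: [1.75, -2.604, 0.003]
force: [1.2, 0.5, 0.8]
width: 0.149
```

```bash
python3 - <<'E'
from h import *
st()
E
```

```text
t 9.4 p [532.96  70.27  97.95] yaw -112.19 tilt 0.25 F [1.16 0.45 0.79] M [0.102 0.016 0.037] w 0.1491 q [-0.3   0.44  0.09  1.94 -0.05  0.77 -2.14]
```

Call:
play_rows:
  rows:
    - [0,0,0,0,0,0.07,1]
    - [0,0,0,0,0,0.07,1]
    - [0,0,0,0,0,0.07,1]

```text
clock: 9.7
position: [0.533, 0.0704, 0.0979]
ee_rot: [1.606, -2.695, 0.003]
force: [0.3, -0.6, 0.2]
width: 0.154
```

```bash
python3 - <<'E'
from h import *
st()
E
```

```text
t 9.7 p [532.98  70.35  97.89] yaw -118.41 tilt 0.25 F [ 0.34 -0.59  0.18] M [ 0.075 -0.022  0.083] w 0.1542 q [-0.32  0.44  0.12  1.94 -0.07  0.77 -2.23]
```

Call:
play_rows:
  rows:
    - [0,0,0,0,0,0.07,1]
    - [0,0,0,0,0,0.07,1]
    - [0,0,0,0,0,0.07,1]

```text
clock: 10.0
position: [0.5331, 0.0704, 0.0978]
ee_rot: [1.458, -2.778, 0.003]
force: [0.4, -1.6, 0.6]
width: 0.152
```

```bash
python3 - <<'E'
from h import *
st()
E
```

```text
t 10.0 p [533.05  70.41  97.84] yaw -124.63 tilt 0.25 F [ 0.43 -1.6   0.62] M [ 0.113 -0.015  0.066] w 0.152 q [-0.34  0.44  0.15  1.94 -0.09  0.77 -2.32]
```

Call:
play_rows:
  rows:
    - [0,0,0,0,0,0.07,1]
    - [0,0,0,0,0,0.07,1]
    - [0,0,0,0,0,0.07,1]

```text
clock: 10.3
position: [0.5331, 0.0705, 0.0978]
ee_rot: [1.305, -2.854, 0.004]
force: [-0.5, 0.6, 0.7]
width: 0.152
```

```bash
python3 - <<'E'
from h import *
st()
E
```

```text
t 10.3 p [533.12  70.55  97.82] yaw -130.84 tilt 0.25 F [-0.49  0.61  0.66] M [ 0.176 -0.023  0.121] w 0.1525 q [-0.36  0.44  0.18  1.94 -0.1   0.77 -2.41]
```

Moment is 0.121, possibly rising; smaller steps.

Call:
play_rows:
  rows:
    - [0,0,0,0,0,0.05,1]

```text
clock: 10.4
position: [0.5331, 0.0707, 0.0978]
ee_rot: [1.268, -2.87, 0.004]
force: [0.3, -0.0, 0.1]
width: 0.151
```

```bash
python3 - <<'E'
from h import *
st()
E
```

```text
t 10.4 p [533.13  70.67  97.77] yaw -132.33 tilt 0.24 F [ 0.26 -0.03  0.13] M [ 0.16  -0.     0.123] w 0.1513 q [-0.37  0.44  0.18  1.94 -0.11  0.77 -2.43]
```

Call:
play_rows:
  rows:
    - [0,0,0,0,0,0.03,1]

```text
clock: 10.5
position: [0.5332, 0.0708, 0.0978]
ee_rot: [1.246, -2.88, 0.004]
force: [0.2, -1.3, 0.0]
width: 0.151
```

```bash
python3 - <<'E'
from h import *
st()
E
```

```text
t 10.5 p [533.2   70.77  97.79] yaw -133.22 tilt 0.24 F [ 0.15 -1.32  0.02] M [ 0.134 -0.027  0.206] w 0.1508 q [-0.37  0.44  0.19  1.94 -0.11  0.77 -2.45]
```

Call:
play_rows:
  rows:
    - [0,0,0,0,0,0.02,1]

```text
clock: 10.6
position: [0.5332, 0.0708, 0.0978]
ee_rot: [1.231, -2.887, 0.004]
force: [0.2, -0.9, 1.1]
width: 0.151
```

```bash
python3 - <<'E'
from h import *
st()
E
```

```text
t 10.6 p [533.21  70.82  97.76] yaw -133.81 tilt 0.24 F [ 0.18 -0.88  1.05] M [ 0.069 -0.018  0.196] w 0.1514 q [-0.37  0.44  0.19  1.94 -0.11  0.77 -2.46]
```

Call:
play_rows:
  rows:
    - [0,0,0,0,0,0.02,1]
    - [0,0,0,0,0,0.01,1]

```text
clock: 10.8
position: [0.5333, 0.0709, 0.0978]
ee_rot: [1.209, -2.896, 0.004]
force: [0.6, 0.3, 0.5]
width: 0.152
```

```bash
python3 - <<'E'
from h import *
st()
get_image("top");st()
get_image("top");st()
E
```

```text
t 10.8 p [533.26  70.93  97.78] yaw -134.67 tilt 0.24 F [0.58 0.32 0.5 ] M [ 0.199 -0.006  0.283] w 0.1516 q [-0.38  0.45  0.19  1.94 -0.12  0.77 -2.47]
t 10.85 p [533.28  70.91  97.78] yaw -134.69 tilt 0.24 F [ 1.21  1.04 -0.47] M [ 0.049 -0.007  0.199] w 0.1539 q [-0.38  0.45  0.19  1.94 -0.12  0.77 -2.47]
t 10.9 p [533.24  70.94  97.77] yaw -134.66 tilt 0.24 F [-0.03 -0.04  1.12] M [ 0.167 -0.032  0.266] w 0.1538 q [-0.38  0.45  0.19  1.94 -0.12  0.77 -2.47]
```

Call:
play_rows:
  rows:
    - [0,0,0,0,0,0,1]
    - [0,0,0,0,0,-0.1,1]
    - [0,0,0,0,0,-0.22,1]
    - [0,0,0,0,0,-0.22,1]
    - [0,0,0,0,0,-0.22,1]

```text
clock: 11.4
position: [0.533, 0.0703, 0.098]
ee_rot: [1.747, -2.606, 0.003]
force: [-0.4, -0.3, 1.1]
width: 0.154
```

```bash
python3 - <<'E'
from h import *
st()
E
```

```text
t 11.4 p [533.01  70.3   97.95] yaw -112.32 tilt 0.28 F [-0.4  -0.26  1.08] M [ 0.102  0.097 -0.083] w 0.1537 q [-0.3   0.44  0.09  1.94 -0.05  0.77 -2.14]
```

Call:
play_rows:
  rows:
    - [0,0,0,0,0,-0.22,1]
    - [0,0,0,0,0,-0.22,1]
    - [0,0,0,0,0,-0.22,1]
    - [0,0,0,0,0,-0.22,1]
    - [0,0,0,0,0,-0.22,1]

```text
clock: 11.9
position: [0.533, 0.0698, 0.0982]
ee_rot: [2.41, -2.009, 0.0]
force: [-0.1, 0.4, 0.5]
width: 0.149
```

```bash
python3 - <<'E'
from h import *
st()
E
```

```text
t 11.9 p [532.96  69.83  98.24] yaw -79.62 tilt 0.25 F [-0.1   0.41  0.47] M [ 0.018 -0.03  -0.057] w 0.1491 q [-0.19  0.44 -0.06  1.93  0.04  0.78 -1.66]
```

Call:
play_rows:
  rows:
    - [0,0,0,0,0,-0.22,1]
    - [0,0,0,0,0,-0.22,1]
    - [0,0,0,0,0,-0.22,1]
    - [0,0,0,0,0,-0.22,1]
    - [0,0,0,0,0,-0.15,1]

```text
clock: 12.4
position: [0.5331, 0.0694, 0.0985]
ee_rot: [2.856, -1.3, -0.001]
force: [0.5, 0.5, 0.1]
width: 0.151
```

Call:
play_rows:
  rows:
    - [0,0,0,0,0,0,1]
    - [0,0,0,0,0,0,1]

```text
clock: 12.6
position: [0.5331, 0.0694, 0.0985]
ee_rot: [2.856, -1.302, -0.002]
force: [0.6, 0.9, -0.0]
width: 0.152
```

```bash
python3 - <<'E'
from h import *
st()
E
```

```text
t 12.6 p [533.15  69.43  98.49] yaw -49.03 tilt 0.17 F [ 0.56  0.85 -0.01] M [ 0.108 -0.103 -0.004] w 0.1518 q [-0.08  0.45 -0.2   1.92  0.12  0.79 -1.2 ]
```

Another 8° or so, then open gently.

Call:
play_rows:
  rows:
    - [0,0,0,0,0,-0.15,1]
    - [0,0,0,0,0,-0.15,1]
    - [0,0,0,0,0,0,1]
    - [0,0,0,0,0,0,1]

```text
clock: 13.0
position: [0.5332, 0.0693, 0.0985]
ee_rot: [2.942, -1.093, -0.002]
force: [0.6, 0.2, 0.5]
width: 0.151
```

```bash
python3 - <<'E'
from h import *
st()
E
```

```text
t 13.0 p [533.21  69.34  98.53] yaw -40.77 tilt 0.17 F [0.61 0.18 0.47] M [ 0.076 -0.153  0.042] w 0.1508 q [-0.06  0.46 -0.23  1.92  0.15  0.79 -1.08]
```

Call:
play_rows:
  rows:
    - [0,0,0,0,0,0,-0.2]
    - [0,0,0,0,0,0,-0.2]
    - [0,0,0,0,0,0,-0.2]
    - [0,0,0,0,0,0,-0.2]
    - [0,0,0,0,0,0,-0.2]

```text
clock: 13.5
position: [0.5327, 0.0689, 0.0982]
ee_rot: [2.938, -1.102, -0.003]
force: [0.5, -0.3, 0.3]
width: 0.537
```

```bash
python3 - <<'E'
from h import *
st()
E
```

```text
t 13.5 p [532.75  68.95  98.22] yaw -41.12 tilt 0.25 F [ 0.48 -0.26  0.32] M [-0.053 -0.085  0.007] w 0.537 q [-0.06  0.46 -0.23  1.92  0.15  0.79 -1.09]
```

Call:
play_rows:
  rows:
    - [0,0,-0.15,0,0,0,-0.2]
    - [0,0,-0.25,0,0,0,-0.2]
    - [0,0,-0.3,0,0,0,-0.2]
    - [0,0,-0.2,0,0,0,0.5]
    - [0,0,0,0,0,0,1]

```text
clock: 14.0
position: [0.532, 0.0692, 0.2369]
ee_rot: [2.936, -1.102, -0.009]
force: [-0.6, -0.0, -0.9]
width: 0.475
```

```bash
python3 - <<'E'
from h import *
st();plan([.475,-.068,.23],-83,7,.035)
E
```

```text
t 14.0 p [531.97  69.19 236.86] yaw -41.15 tilt 0.46 F [-0.6  -0.02 -0.92] M [ 0.005 -0.065 -0.033] w 0.4754 q [-0.03  0.3  -0.25  1.75  0.09  1.1  -1.03]
[0.074, 0.221, 0.012, 0.003, 0.0, 0.279] left mm 148.7 deg 41.8
[0.104, 0.208, 0.012, 0.003, 0.0, 0.279] left mm 113.7 deg 33.8
[0.132, 0.192, 0.012, 0.003, 0.0, 0.279] left mm 78.7 deg 25.8
[0.158, 0.172, 0.011, 0.003, 0.0, 0.279] left mm 43.7 deg 17.8
[0.045, 0.037, 0.003, 0.003, 0.0, 0.279] left mm 8.7 deg 9.8
[0.0, 0.0, 0.0, 0.001, 0.0, 0.065] left mm 0.0 deg 1.8
[0.0, 0.0, 0.0, 0.0, 0.0, 0.0] left mm 0.0 deg 0.0
```

Call:
play_rows:
  rows:
    - [0.07,0.22,0.01,0,0,0.28,1]
    - [0.1,0.21,0.01,0,0,0.28,1]
    - [0.13,0.19,0.01,0,0,0.28,1]
    - [0.16,0.17,0,0,0,0.28,1]
    - [0.04,0.04,0,0,0,0.25,1]

```text
clock: 14.5
position: [0.4707, -0.0683, 0.2309]
ee_rot: [2.375, -2.048, -0.007]
force: [0.4, 0.4, 0.5]
width: 0.045
```

```bash
python3 - <<'E'
from h import *
st();plan([.473,-.068,.135],-83,7,.035)
im=get_image("top");cv2.imwrite("pics/t4.png",cv2.resize(im[180:330,200:400],None,fx=4,fy=4))
im=get_image("side");cv2.imwrite("pics/s4.png",cv2.resize(im[180:360,230:430],None,fx=4,fy=3.3))
E
```

```text
t 14.5 p [470.69 -68.3  230.94] yaw -81.56 tilt 0.41 F [0.36 0.43 0.48] M [ 0.047 -0.005 -0.018] w 0.0447 q [ 0.09  0.2  -0.08  1.91  0.02  1.04 -1.41]
[-0.0, -0.007, 0.233, 0.014, -0.001, 0.05] left mm 96.0 deg 1.5
[-0.0, -0.006, 0.233, -0.0, 0.0, 0.0] left mm 61.0 deg 0.0
[-0.0, -0.004, 0.173, 0.0, -0.0, 0.0] left mm 26.0 deg 0.0
[0.0, 0.0, 0.0, 0.0, 0.0, 0.0] left mm 0.0 deg 0.0
[0.0, 0.0, 0.0, 0.0, 0.0, 0.0] left mm 0.0 deg 0.0
[0.0, 0.0, 0.0, 0.0, 0.0, 0.0] left mm 0.0 deg 0.0
[0.0, 0.0, 0.0, 0.0, 0.0, 0.0] left mm 0.0 deg 0.0
```

View pics/s4.png

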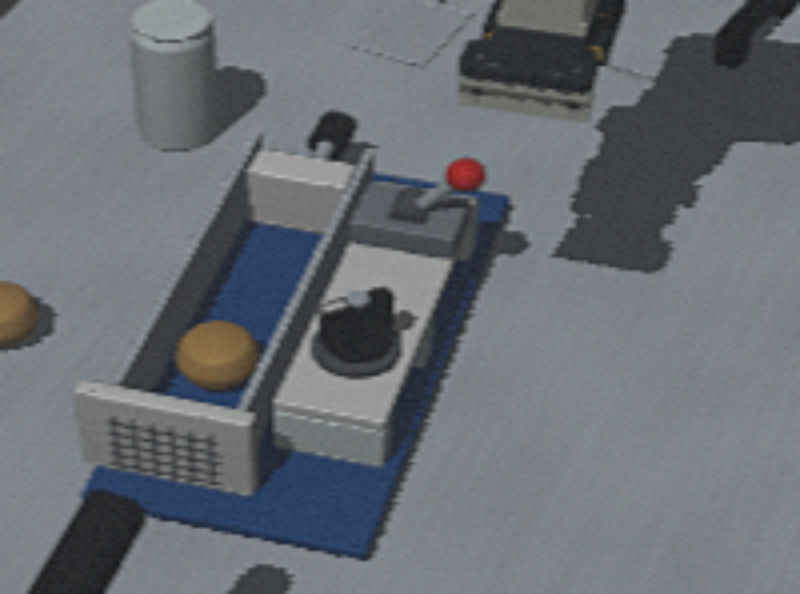

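View pics/t4.png

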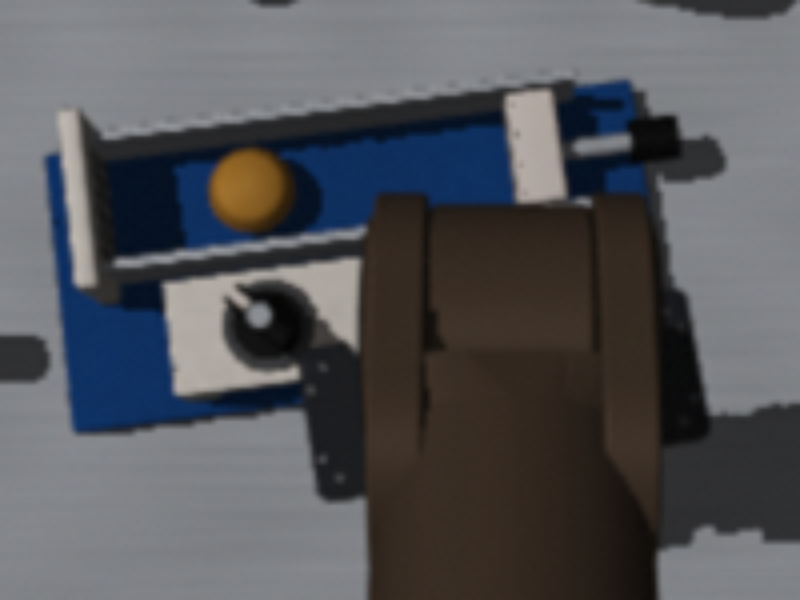

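The side view shows the red ball at about (465,175) still leaning to the -x side. In the top view the screw's stroke points up-left (about 49° in world axes), which matches the tool yaw when I let go. Next is the descent beside the ball.

Call:
play_rows:
  rows:
    - [0,0,0.23,0,0,0.04,1]
    - [0,0,0.2,0,0,0,1]
    - [0,0,0.1,0,0,0,1]
    - [0,0,0,0,0,0,1]
    - [0,0,0,0,0,0,1]

```text
clock: 15.1
position: [0.4734, -0.0607, 0.1485]
ee_rot: [2.387, -2.039, -0.007]
force: [0.5, -0.2, -0.2]
width: 0.006
```

```bash
python3 - <<'E'
from h import *
st();plan([.562,-.057,.136],-83,6,.018)
im=get_image("side");cv2.imwrite("pics/s5.png",cv2.resize(im[180:360,230:430],None,fx=4,fy=3.3))
E
```

```text
t 15.1 p [473.38 -60.66 148.5 ] yaw -81.01 tilt 0.28 F [ 0.5  -0.17 -0.23] M [ 0.033 -0.017  0.037] w 0.0057 q [ 0.09  0.29 -0.09  2.01  0.03  0.84 -1.43]
[0.014, -0.118, 0.016, 0.009, 0.005, 0.069] left mm 89.6 deg 2.0
[0.01, -0.118, 0.017, -0.0, -0.0, -0.0] left mm 71.6 deg 0.0
[0.01, -0.118, 0.017, 0.0, -0.0, 0.0] left mm 53.6 deg 0.0
[0.01, -0.118, 0.017, -0.0, -0.0, -0.0] left mm 35.6 deg 0.0
[0.009, -0.116, 0.016, -0.0, -0.0, 0.0] left mm 17.6 deg 0.0
[0.0, 0.0, 0.0, -0.0, -0.0, -0.0] left mm 0.0 deg 0.0
```

View pics/s5.png

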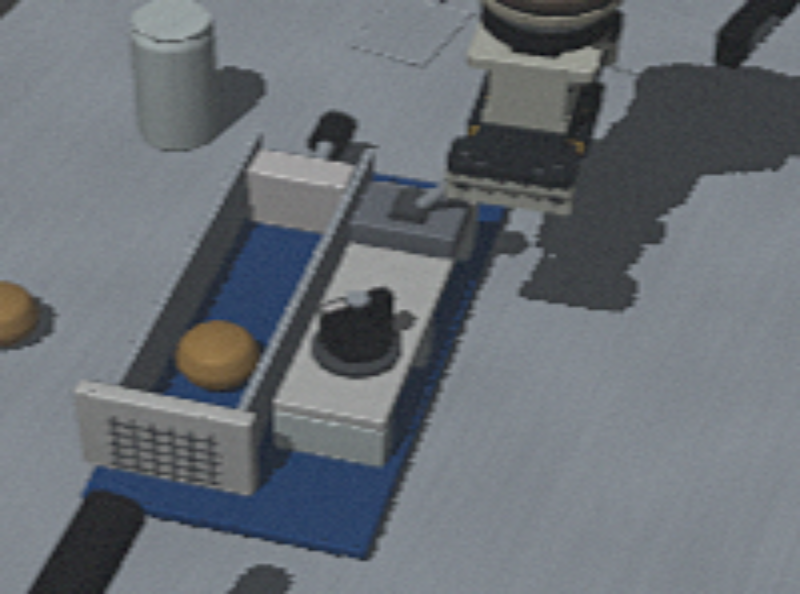

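Call:
play_rows:
  rows:
    - [0.04,0,0.08,0,0,0.03,1]
    - [0,0,0,0,0,0,1]
    - [0.01,-0.1,0,0,0,0,1]
    - [0.01,-0.1,0,0,0,0,1]
    - [0,0,0,0,0,0,1]

```text
clock: 15.65
position: [0.5059, -0.0659, 0.1378]
ee_rot: [2.373, -2.058, -0.004]
force: [0.2, -0.1, -0.7]
width: 0.006
```

```bash
python3 - <<'E'
from h import *
st();plan([.562,-.057,.136],-83,6,.018)
im=get_image("side");cv2.imwrite("pics/s6.png",cv2.resize(im[180:360,230:430],None,fx=4,fy=3.3))
E
```

```text
t 15.65 p [505.89 -65.9  137.79] yaw -81.85 tilt 0.15 F [ 0.19 -0.14 -0.66] M [0.034 0.031 0.02 ] w 0.0059 q [ 0.08  0.35 -0.08  1.95  0.03  0.84 -1.44]
[-0.002, -0.12, 0.004, 0.004, 0.004, 0.04] left mm 56.8 deg 1.2
[-0.004, -0.12, 0.004, -0.0, 0.0, 0.0] left mm 38.8 deg 0.0
[-0.004, -0.12, 0.004, 0.0, -0.0, 0.0] left mm 20.8 deg 0.0
[-0.001, -0.019, 0.001, -0.0, 0.0, 0.0] left mm 2.8 deg 0.0
[0.0, 0.0, 0.0, 0.0, -0.0, 0.0] left mm 0.0 deg 0.0
[0.0, 0.0, 0.0, -0.0, 0.0, 0.0] left mm 0.0 deg 0.0
```

View pics/s6.png

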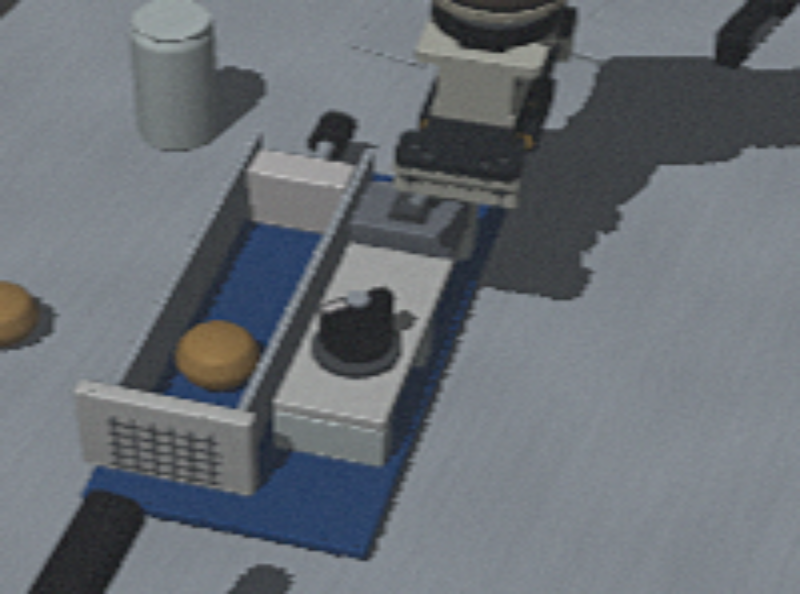

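Pushing on in small steps toward the stop.

Call:
play_rows:
  rows:
    - [0,-0.1,0,0,0,0.03,1]
    - [0,-0.1,0.005,0,0,0,1]
    - [0,-0.08,0.005,0,0,0,1]

```text
clock: 16.0
position: [0.5434, -0.0614, 0.1364]
ee_rot: [2.354, -2.076, -0.008]
force: [-0.7, -0.6, 0.9]
width: 0.005
```

```bash
python3 - <<'E'
from h import *
st()
E
```

```text
t 16.0 p [543.44 -61.38 136.35] yaw -82.82 tilt 0.36 F [-0.71 -0.58  0.86] M [0.017 0.272 0.04 ] w 0.0055 q [ 0.07  0.41 -0.07  1.86  0.03  0.87 -1.46]
```

Call:
play_rows:
  rows:
    - [0,-0.05,0,0,0,0,1]
    - [0,-0.04,0,0,0,0,1]
    - [0,-0.03,0,0,0,0,1]

```text
clock: 16.3
position: [0.5605, -0.0591, 0.1356]
ee_rot: [2.352, -2.074, -0.012]
force: [-13.4, -0.8, 5.7]
width: 0.003
```

```bash
python3 - <<'E'
from h import *
st()
E
```

```text
t 16.3 p [560.45 -59.08 135.57] yaw -82.81 tilt 0.56 F [-13.44  -0.81   5.7 ] M [-0.2    2.996  0.076] w 0.0027 q [ 0.06  0.44 -0.07  1.82  0.03  0.89 -1.47]
```

Call:
play_rows:
  rows:
    - [0,0.1,0,0,0,0,1]
    - [0,0.2,0,0,0,0,1]
    - [0,0.1,-0.2,0,0,0,1]
    - [0,0.25,-0.25,0,0,0,1]
    - [0,0.2,-0.2,0,0,0,1]

```text
clock: 16.8
position: [0.436, -0.0743, 0.2302]
ee_rot: [2.352, -2.07, -0.019]
force: [0.6, -0.2, 0.5]
width: 0.002
```

Call:
play_rows:
  rows:
    - [0.2,0.1,0,0,0,0,1]
    - [0.25,0,0,0,0,0,1]
    - [0.25,0,0,0,0,0,1]
    - [0,0,0,0,0,0,1]
    - [0,0,0,0,0,0,1]

```text
clock: 17.3
position: [0.4344, -0.1846, 0.2375]
ee_rot: [2.358, -2.074, 0.001]
force: [-0.4, -0.2, -0.3]
width: 0.006
```

```bash
python3 - <<'E'
from h import *
st()
im=get_image("top");cv2.imwrite("pics/t7f.png",im);cv2.imwrite("pics/t7.png",cv2.resize(im[180:330,200:400],None,fx=4,fy=4))
im=get_image("side");cv2.imwrite("pics/s7f.png",im);cv2.imwrite("pics/s7.png",cv2.resize(im[180:360,230:430],None,fx=4,fy=3.3))
st()
E
```

```text
t 17.3 p [ 434.43 -184.59  237.52] yaw -82.66 tilt 0.08 F [-0.36 -0.16 -0.33] M [-0.015 -0.01   0.023] w 0.0058 q [ 0.27  0.18  0.02  1.92 -0.    1.05 -1.15]
t 17.4 p [ 434.36 -184.01  237.41] yaw -82.58 tilt 0.09 F [-0.34  0.12  0.23] M [ 0.016  0.058 -0.014] w 0.0058 q [ 0.27  0.18  0.02  1.92 -0.    1.05 -1.15]
```

View pics/s7.png

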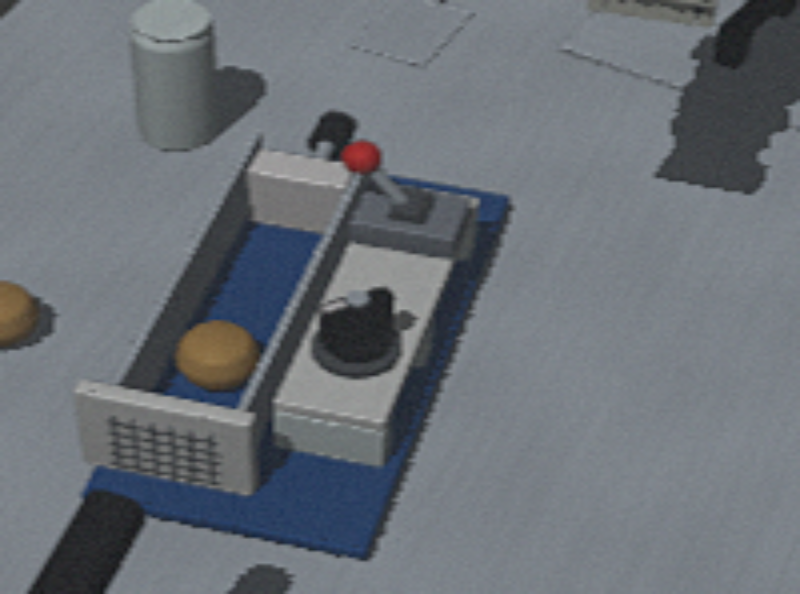

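View pics/t7.png

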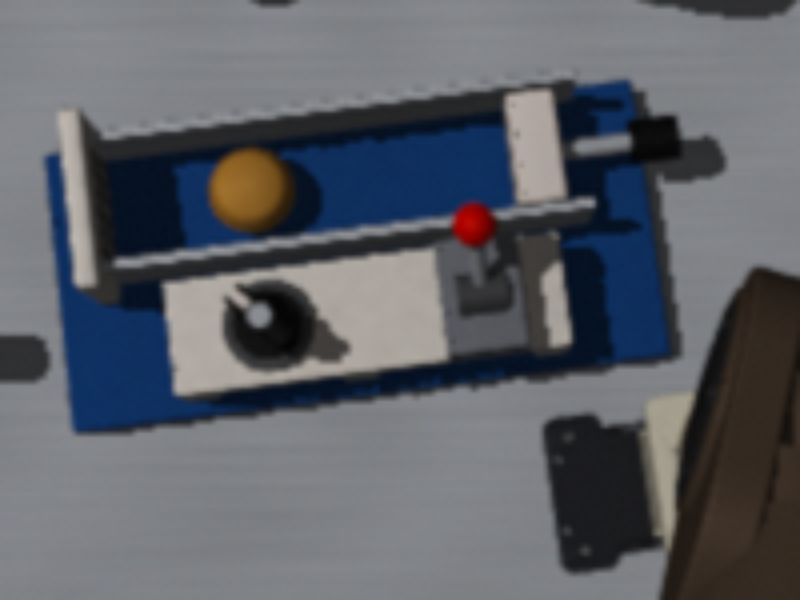

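```bash
python3 - <<'E'
from h import *
T=lambda x,y:(200+(x-1.5)/4,180+(y-1.5)/4)
S=lambda x,y:(230+(x-1.5)/4,180+(y-1.15)/3.3)
b=back("top",*T(474,224),.147);print(b,tri(T(474,224),S(361,157)))
a=np.array([.5166,-.062,.147]);u=np.array([.9925,.122,0])
print("travel",(b-a)@u, "lean",np.arcsin(((b-np.array([.5498,-.0588,0]))@u)/.06)+.6)
d=back("top",*T(230,289),.131)-back("top",*T(259,315),.131);print(np.degrees(np.arctan2(d[1],d[0])))
E
```

```text
[ 0.58414338 -0.05428739  0.147     ] [ 0.58323196 -0.05439966  0.14983039]
travel 0.06797774604038846 lean 1.2153843836415552
47.85136161634548
```

The ball has travelled 68 mm, which is the full swing. The wing stroke is at about 48°, against an expected 49°. The arm is clear and still, so I'm handing in.

```bash
python3 -c "
from cell import *
print(sign_off())"
```

```text
the job is handed in; nothing more can be done
None
```

The job is handed in. The screw was bottomed, backed off a quarter turn and released, and the lever is over at its other stop. No verdict was reported.

- **Bottoming:** I turned the screw clockwise about 170° until the turning moment rose from about 0.05 N m to about 0.25 N m, roughly 12 N on the stop. I held it there for over 0.2 s. Single moment readings scatter by about 0.05 N m, so the 12 N is approximate.
- **Backing off:** I turned it back about 90°. The tool rose 0.76 mm with the screw, which fits a quarter turn at 3 mm a turn, and the screw was then released. The last picture shows the wing stroke at about 48°, against about 49° expected. I could not measure the foot-to-shoe gap directly.
- **Lever:** I pushed the ball over with the closed fingers until the force rose to about 13 N at the stop. The last pictures show it 68 mm across, about 1.2 rad.
- **Rest of the bench:** The arm stands clear with near-zero force, and the job took 17.4 s of the 72 s. The trough potato and the shaker look unmoved in the pictures. I did not measure the other items, but the arm came near none of them.

No check failed or disagreed.

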